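Put the corked test tubes in order of length

ROBOT

A 6-joint arm with a two-finger parallel gripper is mounted at the origin on the work surface. World frame = base frame: x ahead of the robot, y to its left, z up, the work surface at z = 0. Lengths are in m, angles in rad, forces in N, time in s.
With the tool pointing down it reaches from about 0.375 to 0.825 m from the base axis. Payload 5.5 kg.
Tool frame: the origin (TCP) lies at the centre of the arm's flange, where the gripper is bolted on; the fingertips stand 173 mm ahead of it and the grasp point (between the pads) lies 155 mm ahead of it; z points along the fingers, y is the line along which they close (so a half turn about z gives the same grasp; the last joint's range is limited). The gripper opens to 85 mm and grips with 20 to 120 N. Pads are 22 mm wide; open, the fingers measure 114 mm over their backs; the gripper's body (76 mm by 85 mm) begins 54 mm behind the grasp point. The pads swing forward as they close: fully open they stand 13 mm farther back than shut.
Start: joints at [1.222, 0.314, -0.047, 1.21, 0, 1.571], TCP at [0.205, 0.564, 0.405] pointing down, gripper open.
Joint ranges: [-2.67, 2.67], [-0.69, 1.73], [-1.03, 1.25], [-2.08, 2.16], [-1.42, 1.45], [-3.14, 3.14]. Speed limits (rad/s): [2.39, 2.39, 3.01, 3.14, 3.14, 3.14].

INTERFACE

Orientations are given as a unit quaternion [w, x, y, z].
In Python, from workcell import ctrl gives the robot as it stands.
- The arm moves only by the shell command python3 -m crank 'ROWS' [FORCE]. ROWS is JSON, a list that holds one entry, the list of rows, each a list of 5 numbers: the opening, from 0 (shut) to 1 (fully open), then the shift along the tool's x, y, z in mm, then the turn about the tool's z in degrees. A call has 1 to 12 rows; each row is the pose to reach, as a shift and turn from the pose commanded when the call began, along the tool's axes at that moment; what a row does not reach only later rows make up. A row lasts 1/10 s, in which the tool goes at most 50 mm and 8.59 degrees, less where a joint would pass 70% of its speed; a pose out of reach is approached as far as the arm can. A call with a gripper value outside its range is refused whole. The fingers move at their own pace and stop on an object; FORCE is the grip in N (left out, the last holds). Time passes only in rows, so rows that repeat a pose let the fingers close. It gives the time, the measured TCP pose, the force, the opening and the grip force at its end, in the units of the state.
- ctrl.state(): the state, without advancing time (a new reading comes with each control period).
- ctrl.camera(name): name is "side" or "top"; returns the picture (384x512x3 uint8, red, green, blue); there is no depth.
- ctrl.camera_params(name): a dict with "intrinsics" (3x3 intrinsics, pixels), "R" (3x3) and "t" (3): a world point X has camera coordinates R X + t. Camera axes: x right, y down, z forward; pixel columns grow to the right and rows downward; lengths in m; the calibration is good to about 2 mm. A picture is of the moment at which its call begins. camera_params takes no time and is no camera call.
- ctrl.job_done(): hands the job in; it is judged then, once.
The state is a dict: "time_s": time; "qpos": joint angles; "joint_velocities": joint speeds; "joint_efforts": joint torques, N m; "tool_pos": TCP position; "orientation": TCP orientation; "ft_force": force on the tool from outside, world axes, zero at the start; "moment": the same for the moment, N m; "width": opening from 0.0 (shut) to 1.0 (fully open); "finger_force": force on a finger pad.
Only numpy, scipy, OpenCV 4.12 (cv2) and the standard library are available. Lean on these libraries where they do the work, as an engineer would, in place of code of your own. Each camera call takes 0.05 s, during which the arm holds its last target. There are 200 camera calls.

TASK

Put the three corked test tubes into the wooden block in order of length: the longest in the hole next to the upright draining peg, the middle one in the middle hole and the shortest in the hole farthest from the peg, each standing fully down in its hole. Keep the tubes upright and never let one drop; any free hole may be used to park one. Leave everything else on the bench where it is, including the two tubes without a cork in the white holder.

Things in the scene. Friction and masses are not known exactly. Their poses are not given: they have to be found in the camera images.
- tube_long: longest of the three corked test tubes: clear glass cylinder 18 mm in diameter, 152 mm long over all, the top 14 mm being a brown cork of the same diameter; foot rounded. Origin at the centre of the foot (underside), z along the tube to the cork. 30 g or so.
- tube_mid: middle of the three corked test tubes: clear glass cylinder 18 mm in diameter, 132 mm long over all, the top 14 mm being a brown cork of the same diameter; foot rounded. Origin at the centre of the foot (underside), z along the tube to the cork. 30 g or so.
- tube_short: shortest of the three corked test tubes: clear glass cylinder 18 mm in diameter, 112 mm long over all, the top 14 mm being a brown cork of the same diameter; foot rounded. Origin at the centre of the foot (underside), z along the tube to the cork. 30 g or so.
- block: wooden test-tube block, fixed, 60 (x) x 220 (y) x 60 (z) mm, with a row of three round blind holes 20.5 mm wide and 45 mm deep (floor 15 mm above the bench), 50 mm apart along its y axis at y = +35, -15 and -65 mm, and an upright wooden draining peg at y = +85 mm. Origin at the centre of its underside.
- block_hole0 (a point): centre of the mouth of the block's hole next to the peg (for the longest tube), on the block's top face, 60 mm above the bench; z up
- block_hole1 (a point): centre of the mouth of the block's middle hole (for the middle tube), 60 mm above the bench; z up
- block_hole2 (a point): centre of the mouth of the block's hole farthest from the peg (for the shortest tube), 60 mm above the bench; z up
- peg_top (a point): top of the block's draining peg, a wooden dowel 10 mm in diameter, 90 mm tall, its top 150 mm above the bench
- holder: white plastic tube holder, fixed, 56 (x) x 240 (y) x 60 (z) mm, with a row of four holes 20.5 mm wide at y = +75, +25, -25 and -75 mm; tubes stand on its floor 15 mm above the bench, guided by two perforated plates (15-25 and 48-60 mm above the bench). Origin at the centre of its underside. It starts with the longest tube, open tube and bulb tube.
- open_tube: bystander in the holder: open glass tube without cork, 18 mm in diameter, 100 mm long; origin at the centre of its foot
- bulb_tube: bystander in the holder: glass tube 18 mm in diameter with a black rubber dropper bulb, 132 mm long over all; origin at the centre of its foot
- wash_bottle: bystander: white plastic wash bottle, 60 mm in diameter, shoulder 118 mm high, cap to 138 mm; a thin spout bends over at 187 mm high and reaches 54 mm along its x axis. Origin at the centre of its underside
- reagent_bottle: bystander: small amber bottle with black cap, 30 mm in diameter, 62 mm high; origin at the centre of its underside
- shaker: bystander: round paper shaker with a white perforated top, 57 mm in diameter, 96 mm high; origin at the centre of its underside
- dish: bystander: white porcelain dish, 90 mm in diameter, 35 mm high; origin at the centre of its underside
- cylinder: bystander: measuring cylinder, 25 mm in diameter on a white foot 54 mm wide, 159 mm high; origin at the centre of its underside
- spoon: bystander: steel spoon 150 mm long lying along its x axis
There are look-alikes about, which are no part of the job. What is shaped like the tube_long but orange or purple is not meant.

How it is judged:
By the outcome, as a careful person would: the job done as asked, in the order asked, and still so for the second after the job is handed in, with the robot touching nothing.
It also fails if it takes over 72 s, if anything falls off the work surface, if the arm or the gripper's body presses on something with over 40 N, if the wrist force passes 120 N, or if a joint passes its speed limit or range.

## Working session

There is one attempt and no reset: what is moved stays moved. The work goes in short steps, Python scripts to look and compute and a shell command to move; the robot and the scene stay as the last step left them, time stands still between calls to the robot, and variables do not carry over. Pictures are saved under pics/ and viewed, at most 10 in all, crops included, and the job is handed in when it is done.

```bash
mkdir -p pics
python3 - <<'E'
from workcell import ctrl
import cv2, numpy as np
s=ctrl.state(); print({k:np.round(v,3) for k,v in s.items()})
for n in("top","side"):
    im=ctrl.camera(n); np.save(f"pics/{n}0.npy",im); cv2.imwrite(f"pics/{n}0.png",cv2.resize(im[:,:,::-1],(800,600),interpolation=cv2.INTER_CUBIC))
    p=ctrl.camera_params(n); print(n,{k:np.round(v,4).tolist() for k,v in p.items()})
E
```

```text
{'time_s': np.float64(0.0), 'qpos': array([ 1.222,  0.314, -0.048,  1.21 , -0.   ,  1.571]), 'joint_velocities': array([-0.   , -0.   , -0.001,  0.   ,  0.   ,  0.001]), 'joint_efforts': array([ 0.0000e+00, -5.3960e+01,  3.3975e+01,  1.9000e-02, -0.0000e+00,
        0.0000e+00]), 'tool_pos': array([0.205, 0.564, 0.404]), 'orientation': array([-0.   ,  0.174,  0.985, -0.001]), 'ft_force': array([0.612, 0.137, 0.407]), 'moment': array([-0.012, -0.021,  0.028]), 'finger_force': np.float64(0.0), 'width': np.float64(0.999)}
top {'intrinsics': [[498.1269, 0.0, 243.7816], [0.0, 498.1269, 192.2453], [0.0, 0.0, 1.0]], 'R': [[-0.0158, -0.9999, -0.0014], [-0.9968, 0.0159, -0.0778], [0.0778, 0.0002, -0.997]], 't': [0.0204, 0.5955, 1.2552]}
side {'intrinsics': [[360.1433, 0.0, 252.7379], [0.0, 360.1433, 182.9326], [0.0, 0.0, 1.0]], 'R': [[-0.854, -0.5201, -0.0149], [-0.2439, 0.4254, -0.8715], [0.4596, -0.7406, -0.4902]], 't': [0.4727, 0.2337, 0.5347]}
```

View pics/top0.png

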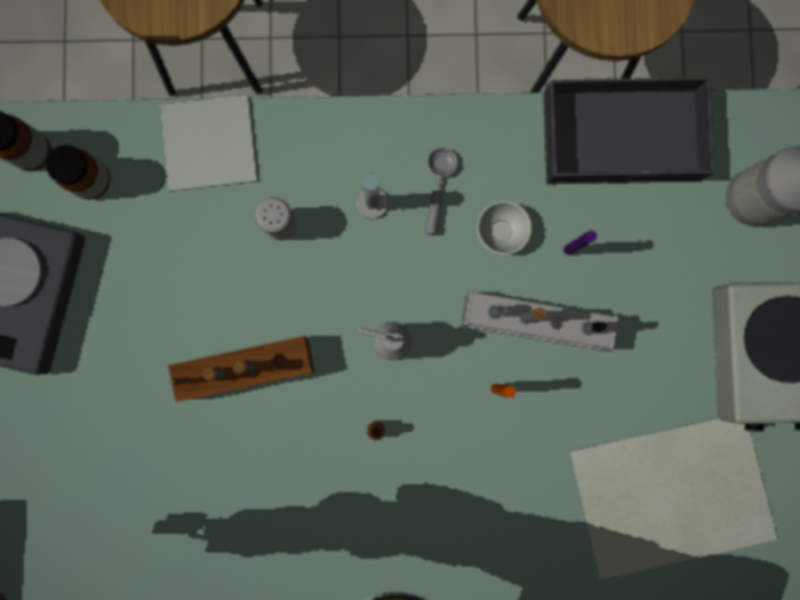

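View pics/side0.png

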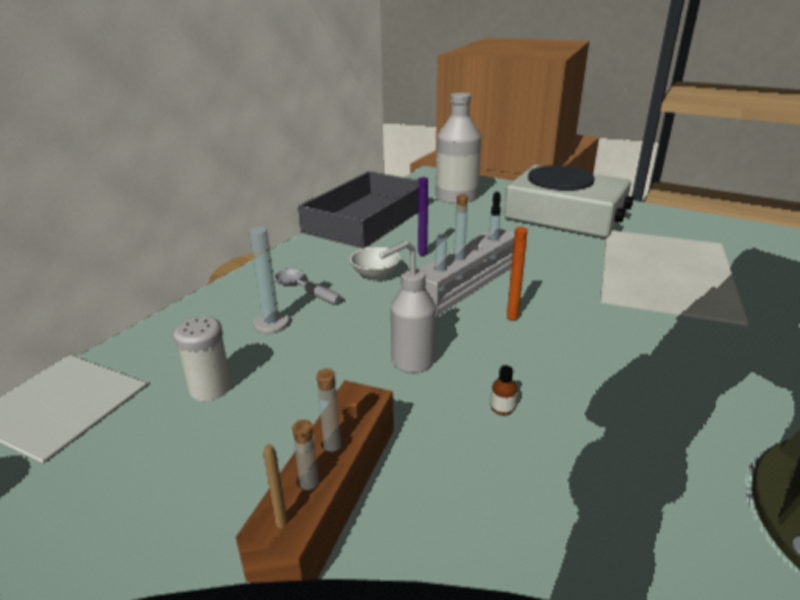

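The top view (800x600 px) shows the block with its peg at left (~180,380). Corks stand in the holes at about (209,373) and (240,367), and the hole at (280,360) is empty. The holder has the long cork at (540,314). The side view suggests the tube beside the peg is the shorter one. Next I'll take enlarged crops for the measurements.

Run:
```python
import cv2, numpy as np
t=np.load("pics/top0.npy");s=np.load("pics/side0.npy")
def crop(im,x,y,w,h,W,H):
    c=cv2.convertScaleAbs(im[y:y+h,x:x+w,::-1],alpha=1.6); return cv2.resize(c,(W,H),interpolation=cv2.INTER_CUBIC)
a=np.hstack([crop(t,105,210,100,50,400,200),crop(t,295,180,100,50,400,200)])   # x4
b=np.hstack([crop(s,150,228,110,110,400,400),crop(s,260,115,80,80,400,400)])   # x3.636, x5
cv2.imwrite("pics/crop0.png",np.vstack([a,b]))
```

```text
(no output)
```

View pics/crop0.png

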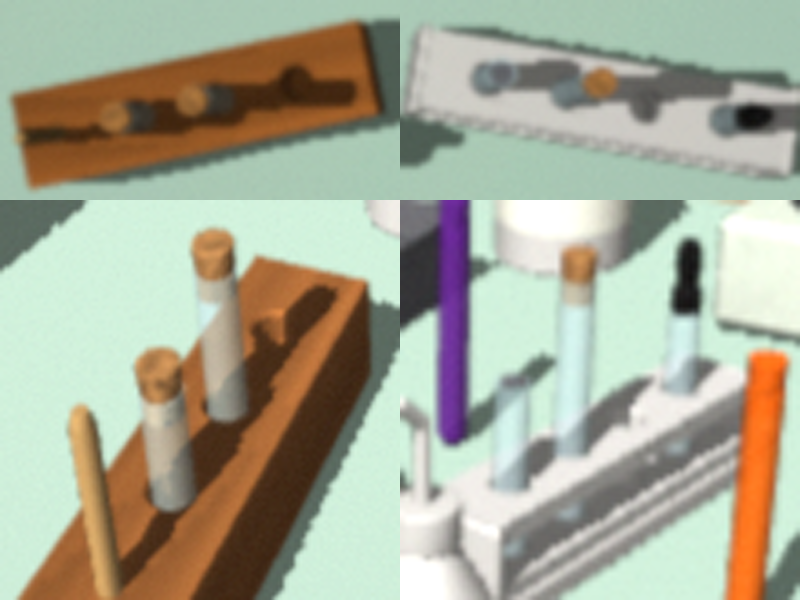

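The crops show the block's top-face corners at (12,95), (365,22), (383,108) and (30,187), and the empty hole at (295,82). The corks in the top view are at (117,116), (193,99) and (602,82). In the side view their tops are at (157,357), (213,236) and (580,250). I'll triangulate these and compare the heights with the expected values.

```bash
cat > h.py <<'E'
import numpy as np, cv2
from workcell import ctrl
P={n:ctrl.camera_params(n) for n in("top","side")}
def ray(n,p):
    q=P[n];R=np.array(q["R"]);t=np.array(q["t"]);c=-R.T@t
    d=R.T@np.linalg.inv(np.array(q["intrinsics"]))@np.array([p[0],p[1],1.]);return c,d/np.linalg.norm(d)
def plane(n,p,z):
    c,d=ray(n,p);return c+d*(z-c[2])/d[2]
def tri(pt,ps):
    r=[ray("top",pt),ray("side",ps)]
    M=[np.eye(3)-np.outer(d,d) for c,d in r]
    X=np.linalg.solve(sum(M),sum(m@c for m,(c,d) in zip(M,r)))
    return X,1000*max(np.linalg.norm(m@(X-c)) for m,(c,d) in zip(M,r))
def px(c,x0,y0,sx): return ((c[0]+.5)/sx-.5+x0,(c[1]+.5)/sx-.5+y0)
E
python3 - <<'E'
from h import *
np.set_printoptions(precision=4,suppress=True)
T=lambda x,y:px((x,y),105,210,4); TH=lambda x,y:px((x-400,y),295,180,4)
S=lambda x,y:px((x,y-200),150,228,400/110); SH=lambda x,y:px((x-400,y-200),260,115,5)
for n,a,b,z in[("A peg-side",T(117,116),S(157,357),.127),("B mid",T(193,99),S(213,236),.147),("long",TH(602,81),SH(580,250),.167)]:
    print(n,*tri(a,b),"plane",plane("top",a,z),plane("side",b,z))
c=[plane("top",T(*p),.06) for p in((12,95),(365,22),(383,108),(30,187))]
c=np.array(c)[:,:2];print("corners",c,[np.linalg.norm(c[i]-c[i-1]) for i in range(4)])
ctr=c.mean(0);y=(c[0]+c[3]-c[1]-c[2]);y/=np.linalg.norm(y)
print("centre",ctr,"ydir",y,[ctr+k*y for k in(.035,-.015,-.065,.085)],"hole2",plane("top",T(295,82),.06),plane("side",S(275,327),.06))
ch=np.array([plane("top",TH(*p),.06) for p in((418,28),(800,91),(790,177),(408,112))])[:,:2]
print("holder",ch,[np.linalg.norm(ch[i]-ch[i-1]) for i in range(4)])
h=ch.mean(0);yy=ch[0]+ch[3]-ch[1]-ch[2];yy/=np.linalg.norm(yy);print([h+k*yy for k in(.075,.025,-.025,-.075)])
for n,p in(("bulb",TH(752,117)),("open",TH(490,76))): print(n,plane("top",p,.147 if n=="bulb" else .115))
# color-mask cork blobs
for n in("top","side"):
    im=np.load(f"pics/{n}0.npy");hsv=cv2.cvtColor(im,cv2.COLOR_RGB2HSV)
    m=cv2.inRange(hsv,(8,90,110),(20,255,255));_,_,st,ce=cv2.connectedComponentsWithStats(m)
    print(n,[(s[:5].tolist(),k.round(1).tolist()) for s,k in zip(st[1:],ce[1:]) if 12<s[4]<400])
E
```

```text
A peg-side [0.483  0.2702 0.1264] 0.1527650402244473 plane [0.4829 0.2699 0.127 ] [0.4827 0.2707 0.127 ]
B mid [0.4921 0.2216 0.1474] 0.12134527767406317 plane [0.4922 0.2218 0.147 ] [0.4923 0.2211 0.147 ]
long [ 0.5631 -0.2196  0.166 ] 0.526606947000299 plane [ 0.5635 -0.2192  0.167 ] [ 0.5615 -0.2174  0.167 ]
corners [[0.4961 0.3498]
 [0.5378 0.1308]
 [0.4844 0.1201]
 [0.4393 0.3384]] [np.float64(0.05790650044817729), np.float64(0.2229378801044201), np.float64(0.054429844854495237), np.float64(0.22289069805983097)]
centre [0.4894 0.2348] ydir [-0.1948  0.9808] [array([0.4826, 0.2691]), array([0.4923, 0.2201]), array([0.5021, 0.1711]), array([0.4729, 0.3182])] hole2 [0.5013 0.1745 0.06  ] [0.5001 0.1749 0.06  ]
holder [[ 0.6048 -0.1273]
 [ 0.5617 -0.3638]
 [ 0.5084 -0.3555]
 [ 0.5525 -0.1198]] [np.float64(0.052831232753228), np.float64(0.24040366908260166), np.float64(0.053892540151243604), np.float64(0.23978976461059032)]
[array([ 0.5704, -0.1678]), array([ 0.5614, -0.217 ]), array([ 0.5523, -0.2662]), array([ 0.5432, -0.3153])]
bulb [ 0.5425 -0.3092  0.147 ]
open [ 0.5706 -0.1632  0.115 ]
top [([99, 0, 3, 21, 62], [100.0, 10.2]), ([127, 0, 4, 20, 68], [128.7, 10.0]), ([385, 0, 6, 34, 113], [387.3, 18.5]), ([415, 0, 4, 30, 84], [416.2, 16.6]), ([392, 18, 4, 16, 36], [393.9, 25.8]), ([371, 22, 3, 7, 14], [371.7, 25.2]), ([378, 24, 3, 8, 18], [379.2, 27.8]), ([321, 247, 9, 8, 54], [325.3, 250.7])]
side [([362, 87, 21, 18, 91], [372.8, 92.8]), ([263, 97, 16, 13, 105], [271.6, 103.1]), ([293, 125, 6, 7, 21], [295.3, 126.8]), ([134, 163, 28, 18, 158], [147.2, 170.0]), ([203, 236, 11, 14, 83], [207.4, 241.3]), ([222, 246, 20, 15, 92], [230.0, 252.3]), ([319, 246, 6, 5, 25], [321.8, 248.0]), ([187, 269, 13, 15, 86], [192.7, 274.2]), ([165, 285, 16, 66, 283], [173.9, 317.6])]
```

The heights match seated tubes: 126, 147 and 166 mm against the expected 127, 147 and 167. So the short tube is in hole0, the mid tube is already in hole1, and the long tube is in the holder. The plan is short → hole2, then long → hole0.

```bash
cat >> h.py <<'E'
from scipy.spatial.transform import Rotation as Ro
def go(x,y,z,ang):
    "shift/turn (tool axes) taking TCP to x,y,z with closing line at world angle ang (deg)"
    s=ctrl.state();q=s["orientation"];R=Ro.from_quat([q[1],q[2],q[3],q[0]]).as_matrix()
    d=1000*R.T@(np.array([x,y,z])-s["tool_pos"]);a=np.degrees(np.arctan2(R[1,1],R[0,1]))
    t=-(ang-a);t=(t+90)%180-90
    print("t",round(s["time_s"],2),"pos",np.round(s["tool_pos"],4),"shift",d.round(1),"turn",round(t,1),"w",round(s["width"],3),"F",np.round(s["ft_force"],1),"pad",round(s["finger_force"],1),"tilt",np.round(R[:,2],4),"q",np.round(s["qpos"],2))
E
python3 -c "
from h import *
go(.4828,.2698,.36,11);go(.4828,.2698,.263,11)"
```

```text
t 0.1 pos [0.205  0.5636 0.4039] shift [-361.5 -181.1   44.2] turn 59.0 w 0.998 F [ 0.9 -0.1 -1. ] pad 0.0 tilt [-5.0e-04 -1.4e-03 -1.0e+00] q [ 1.22  0.31 -0.05  1.21  0.    1.57]
t 0.1 pos [0.205  0.5636 0.4039] shift [-361.5 -181.   141.2] turn 59.0 w 0.998 F [ 0.9 -0.1 -1. ] pad 0.0 tilt [-5.0e-04 -1.4e-03 -1.0e+00] q [ 1.22  0.31 -0.05  1.21  0.    1.57]
```

```bash
python3 -m crank '[[[1,-361.5,-181,44,59],[1,-361.5,-181,44,59],[1,-361.5,-181,44,59],[1,-361.5,-181,44,59],[1,-361.5,-181,44,59],[1,-361.5,-181,44,59],[1,-361.5,-181,44,59],[1,-361.5,-181,44,59],[1,-361.5,-181,44,59],[1,-361.5,-181,44,59],[1,-361.5,-181,44,59],[1,-361.5,-181,44,59]]]' 40
python3 -c "
from h import *
go(.4828,.2698,.263,11)"
```

```text
time_s: 1.3
tool_pos: [0.482, 0.2713, 0.3608]
orientation: [-0.0, 0.635, 0.772, 0.0]
ft_force: [0.2, -0.3, -0.1]
width: 0.994
finger_force: 0.0
t 1.3 pos [0.482  0.2713 0.3608] shift [-1.7  0.5 97.8] turn 0.1 w 0.994 F [ 0.2 -0.3 -0.1] pad 0.0 tilt [-3.e-04  3.e-04 -1.e+00] q [ 0.51  0.25 -0.24  1.09  0.    1.89]
```

```bash
python3 -m crank '[[[1,0,0,40,0],[1,0,0,80,0],[1,0,0,97.5,0],[1,0,0,97.5,0],[1,0,0,97.5,0]]]'
python3 -c "
from h import *
go(.4828,.2698,.263,11)"
```

```text
time_s: 1.8
tool_pos: [0.4825, 0.2712, 0.2638]
orientation: [-0.0, 0.635, 0.772, 0.0]
ft_force: [-0.0, -0.5, 0.4]
width: 1.002
finger_force: 0.0
t 1.8 pos [0.4825 0.2712 0.2638] shift [-1.5  0.   0.8] turn 0.1 w 1.002 F [-0.  -0.5  0.4] pad 0.0 tilt [ 1.e-04  1.e-04 -1.e+00] q [ 0.51  0.32 -0.37  0.88  0.    1.89]
```

```bash
python3 -m crank '[[[0.3,0,0,0,0],[0.3,0,0,0,0],[0.3,0,0,0,0],[0,0,0,0,0],[0,0,0,0,0],[0,0,0,0,0],[0,0,0,0,0],[0,0,0,0,0],[0,0,0,0,0]]]' 30
python3 -c "
from h import *
go(.4828,.2698,.263,11)"
```

```text
time_s: 2.7
tool_pos: [0.4831, 0.2702, 0.2637]
orientation: [0.0, 0.636, 0.772, 0.0]
ft_force: [-2.0, -1.3, 6.1]
width: 0.202
finger_force: 30.8
t 2.7 pos [0.4831 0.2702 0.2637] shift [-0.4 -0.4  0.7] turn 0.0 w 0.202 F [-2.  -1.3  6.1] pad 30.8 tilt [ 5.e-04  3.e-04 -1.e+00] q [ 0.51  0.32 -0.37  0.88  0.    1.89]
```

```bash
python3 -m crank '[[[0,0,0,-15,0],[0,0,0,-30,0],[0,0,0,-50,0],[0,0,0,-90,0],[0,0,0,-130,0],[0,0,0,-150,0],[0,0,0,-150,0],[0,0,0,-150,0]]]'
python3 -c "
from h import *
im=ctrl.camera('side');np.save('pics/s1.npy',im);tm=ctrl.camera('top');np.save('pics/t1.npy',tm)
go(.5013,.173,.4137,11)
c=lambda i,x,y,w,h,W,H:cv2.resize(cv2.convertScaleAbs(i[y:y+h,x:x+w,::-1],alpha=1.6),(W,H),interpolation=cv2.INTER_CUBIC)
cv2.imwrite('pics/v1.png',np.hstack([c(im,130,140,130,200,390,600),c(tm,105,190,100,150,400,600)]))"
```

```text
time_s: 3.5
tool_pos: [0.4829, 0.2702, 0.4127]
orientation: [0.0, 0.636, 0.772, -0.0]
ft_force: [-0.1, 0.2, -0.7]
width: 0.2
finger_force: 30.2
t 3.6 pos [0.4825 0.2699 0.4114] shift [-98.7  -0.1  -2.2] turn 0.0 w 0.203 F [ 0.5 -0.2 -1.8] pad 30.2 tilt [-0.0024 -0.0014 -1.    ] q [ 0.51  0.22 -0.15  1.2  -0.    1.89]
```

View pics/v1.png

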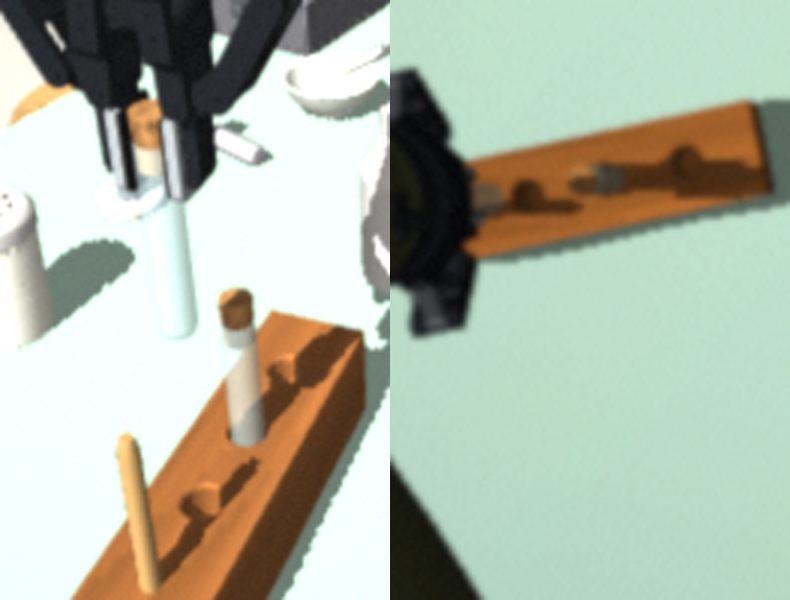

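The short tube is held upright between the pads. Hole0 (528,193) and hole2 (687,163) are both visible in the crop's top view, so I can measure the vector from one hole to the other.

```bash
python3 -c "
from h import *
f=lambda x,y:plane('top',px((x-390,y),105,190,4),.06)
a,b=f(528,193),f(687,163);print(a,b,b-a,np.linalg.norm(b-a))
tm=np.load('pics/t1.npy').astype(int)
g=tm.sum(2)
for x0,y0 in((132,232),(172,224)): print(g[y0:y0+14,x0:x0+16])
S=lambda x,y:plane('side',px((x,y),130,140,3),.06)
a,b=S(205,500),S(286,369);print(a,b,b-a,np.linalg.norm(b-a))
"
```

```text
[0.48375656 0.27178226 0.06      ] [0.50071068 0.1732766  0.06      ] [ 0.01695412 -0.09850566  0.        ] 0.09995402646142426
[[188 184 188 189 186 187 186 187 186 188 188 190 190 189 190 191]
 [184 185 187 186 185 180 181 181 185 185 189 190 191 191 195 194]
 [177 184 183 184 167 158 152 153 159 169 178 184 185 185 191 188]
 [174 177 176 169 142 114  99 100 106 131 155 172 180 185 184 189]
 [170 178 172 148 108  76  66  72  81  97 126 157 180 186 188 185]
 [166 173 164 128  83  60  62  69  81  86 103 142 176 185 187 187]
 [160 171 163 113  72  56  58  70  78  83  93 130 165 178 180 180]
 [156 155 141 106  68  58  57  68  80  83  89 114 139 151 152 154]
 [136 123 106  81  61  56  62  68  76  83  87  88 101 103 102 104]
 [113  95  89  80  66  59  62  62  73  81  82  86  84  85  84  88]
 [ 98  96  95  91  81  78  76  71  81  83  90  90  94  95  94  93]
 [103 116 125 128 126 123 120 118 119 126 129 129 129 129 129 127]
 [137 155 169 171 171 172 169 172 171 170 172 172 170 174 176 171]
 [167 176 178 180 179 181 182 184 184 179 178 177 183 186 185 185]]
[[183 183 181 184 181 178 178 178
[... 345 characters left out ...]
10 151 171 172 172 176]
 [137 116  97  73  63  74  84  88  87  89  90 103 115 116 117 118]
 [103  93  88  75  63  68  82  86  86  85  84  84  85  87  87  87]
 [ 91  88  85  76  64  66  73  80  82  84  84  83  84  89  84  87]
 [ 86  86  86  79  69  63  70  73  81  82  82  84  87  88  85  84]
 [ 84  83  85  84  78  75  68  74  77  80  81  89  85  84  89  87]
 [ 86  85  91  81  81  84  82  81  81  85  84  88  84  81  87  85]
 [ 94  95  96  95  90  83  85  83  85  80  86  85  84  87  88  91]
 [124 125 127 122 106  90  84  87  83  82  90  89  89  91  97  93]]
[0.4804484  0.27168834 0.06      ] [0.50029504 0.17534854 0.06      ] [ 1.98466416e-02 -9.63398016e-02 -1.11022302e-16] 0.09836283112495214
```

```bash
python3 -m crank '[[[0,-40,0,0,0],[0,-80,0,0,0],[0,-99.5,0,0,0],[0,-99.5,0,0,0],[0,-99.5,0,0,0],[0,-99.5,0,50,0],[0,-99.5,0,85,0],[0,-99.5,0,95,0],[0,-99.5,0,95,0],[0,-99.5,0,95,0]]]'
python3 -c "
from h import *
go(.502,.1723,.2637,11)"
```

```text
time_s: 4.6
tool_pos: [0.5024, 0.1733, 0.3194]
orientation: [0.0, 0.636, 0.772, 0.001]
ft_force: [-0.7, -0.1, -0.5]
width: 0.204
finger_force: 30.2
t 4.6 pos [0.5024 0.1733 0.3194] shift [-0.9 -0.7 55.7] turn 0.1 w 0.204 F [-0.7 -0.1 -0.5] pad 30.2 tilt [ 1.3e-03  5.0e-04 -1.0e+00] q [ 0.33  0.24 -0.35  0.98  0.    1.71]
```

Foot is about 10 mm above the mouth. I'll nudge it sideways and lower it in small steps.

```bash
python3 -m crank '[[[0,-0.5,-0.4,4,0],[0,-0.5,-0.4,8,0],[0,-0.5,-0.4,12,0],[0,-0.5,-0.4,15,0],[0,-0.5,-0.4,15,0],[0,-0.5,-0.4,15,0]]]'
python3 -c "
from h import *
go(.502,.1723,.2637,11)"
```

```text
time_s: 5.2
tool_pos: [0.5016, 0.1719, 0.3031]
orientation: [-0.0, 0.636, 0.772, -0.0]
ft_force: [-0.1, 0.2, 0.6]
width: 0.204
finger_force: 30.2
t 5.2 pos [0.5016 0.1719 0.3031] shift [ 0.3  0.5 39.4] turn 0.0 w 0.204 F [-0.1  0.2  0.6] pad 30.2 tilt [-2.e-04 -1.e-04 -1.e+00] q [ 0.33  0.25 -0.37  0.95  0.    1.71]
```

Foot is about 6 mm into the hole (z ≈ 0.054) with no force. Continuing down.

```bash
python3 -m crank '[[[0,0,0,5,0],[0,0,0,9,0],[0,0,0,12,0],[0,0,0,12,0],[0,0,0,12,0]]]'
python3 -c "
from h import *
go(.502,.1723,.2637,11)"
```

```text
time_s: 5.7
tool_pos: [0.5016, 0.172, 0.2911]
orientation: [-0.0, 0.636, 0.772, -0.0]
ft_force: [-0.7, 0.3, -0.3]
width: 0.201
finger_force: 30.2
t 5.7 pos [0.5016 0.172  0.2911] shift [ 0.3  0.5 27.4] turn 0.0 w 0.201 F [-0.7  0.3 -0.3] pad 30.2 tilt [-3.e-04 -1.e-04 -1.e+00] q [ 0.33  0.26 -0.39  0.92  0.    1.71]
```

```bash
python3 -m crank '[[[0,0,0,7,0],[0,0,0,14,0],[0,0,0,20,0],[0,0,0,24,0],[0,0,0,26,0],[0,0,0,26,0],[0,0,0,26,0]]]'
python3 -c "
from h import *
go(.502,.1723,.2637,11)"
```

```text
time_s: 6.4
tool_pos: [0.5017, 0.172, 0.2653]
orientation: [0.0, 0.636, 0.772, 0.0]
ft_force: [0.2, 0.5, 0.9]
width: 0.202
finger_force: 30.2
t 6.4 pos [0.5017 0.172  0.2653] shift [0.2 0.3 1.6] turn 0.0 w 0.202 F [0.2 0.5 0.9] pad 30.2 tilt [ 2.e-04  1.e-04 -1.e+00] q [ 0.33  0.28 -0.42  0.86  0.    1.71]
```

```bash
python3 -m crank '[[[0,0,0,0.7,0],[0,0,0,1.4,0],[0,0,0,2,0],[0,0,0,2,0]]]'
```

```text
time_s: 6.8
tool_pos: [0.5018, 0.172, 0.2637]
orientation: [0.0, 0.636, 0.772, 0.0]
ft_force: [-1.3, -0.9, 4.1]
width: 0.205
finger_force: 30.7
```

Floor contact at the expected height. Release and rise.

```bash
python3 -m crank '[[[0.35,0,0,0,0],[0.6,0,0,0,0],[1,0,0,0,0],[1,0,0,0,0],[1,0,0,0,0],[1,0,0,-30,0],[1,0,0,-80,0],[1,0,0,-130,0],[1,0,0,-150,0],[1,0,0,-150,0]]]'
python3 -c "
from h import *
go(.562,-.218,.414,-10.5)"
```

```text
time_s: 7.8
tool_pos: [0.5028, 0.1723, 0.4172]
orientation: [0.002, 0.636, 0.772, 0.003]
ft_force: [0.7, 0.4, 0.3]
width: 1.002
finger_force: 0.0
t 7.8 pos [0.5028 0.1723 0.4172] shift [-394.5  -16.5    2.7] turn 21.5 w 1.002 F [0.7 0.4 0.3] pad 0.0 tilt [ 0.0066  0.0023 -1.    ] q [ 0.33  0.18 -0.2   1.19 -0.    1.71]
```

```bash
python3 -m crank '[[[1,-394.5,-16.5,0,21.5],[1,-394.5,-16.5,0,21.5],[1,-394.5,-16.5,0,21.5],[1,-394.5,-16.5,0,21.5],[1,-394.5,-16.5,0,21.5],[1,-394.5,-16.5,0,21.5],[1,-394.5,-16.5,0,21.5],[1,-394.5,-16.5,0,21.5],[1,-394.5,-16.5,0,21.5],[1,-394.5,-16.5,0,21.5],[1,-394.5,-16.5,0,21.5]]]'
python3 -c "
from h import *
go(.5622,-.2183,.298,-10.5)"
```

```text
time_s: 8.9
tool_pos: [0.5605, -0.2175, 0.4122]
orientation: [-0.001, 0.769, 0.64, -0.0]
ft_force: [-0.3, 0.6, -0.3]
width: 0.998
finger_force: 0.0
t 8.9 pos [ 0.5605 -0.2175  0.4122] shift [ -0.6   2.  114.2] turn 0.1 w 0.998 F [-0.3  0.6 -0.3] pad 0.0 tilt [-0.0016  0.0011 -1.    ] q [-0.37  0.31 -0.03  1.23  0.    1.38]
```

```bash
python3 -m crank '[[[1,-0.5,1.5,40,0],[1,-0.5,1.5,80,0],[1,-0.5,1.5,114,0],[1,-0.5,1.5,114,0],[1,-0.5,1.5,114,0],[0.3,-0.5,1.5,114,0],[0.3,-0.5,1.5,114,0],[0.3,-0.5,1.5,114,0],[0.3,-0.5,1.5,114,0]]]' 30
python3 -c "
from h import *
go(.5622,-.2183,.298,-10.5)"
python3 -m crank '[[[0,0,0,0,0],[0,0,0,0,0],[0,0,0,0,0],[0,0,0,0,0],[0,0,0,0,0]]]' 30
python3 -c "
from h import *
go(.5622,-.2183,.298,-10.5)"
```

```text
time_s: 9.8
tool_pos: [0.5625, -0.2193, 0.3002]
orientation: [0.001, 0.769, 0.64, 0.0]
ft_force: [0.8, 0.1, 0.5]
width: 0.328
finger_force: 0.0
t 9.8 pos [ 0.5625 -0.2193  0.3002] shift [ 0.9 -0.5  2.2] turn 0.0 w 0.328 F [0.8 0.1 0.5] pad 0.0 tilt [ 1.5e-03 -6.0e-04 -1.0e+00] q [-0.37  0.38 -0.2   0.99 -0.    1.38]
time_s: 10.3
tool_pos: [0.5623, -0.2193, 0.2999]
orientation: [0.0, 0.769, 0.639, 0.0]
ft_force: [-1.1, 0.1, 5.1]
width: 0.201
finger_force: 29.3
t 10.3 pos [ 0.5623 -0.2193  0.2999] shift [ 1.  -0.3  1.9] turn 0.0 w 0.201 F [-1.1  0.1  5.1] pad 29.3 tilt [ 8.e-04 -4.e-04 -1.e+00] q [-0.37  0.38 -0.2   0.99 -0.    1.38]
```

```bash
python3 -m crank '[[[0,0,0,-10,0],[0,0,0,-20,0],[0,0,0,-35,0],[0,0,0,-50,0],[0,0,0,-80,0],[0,0,0,-120,0],[0,0,0,-160,0],[0,0,0,-195,0],[0,0,0,-195,0],[0,0,0,-195,0]]]'
python3 -c "
from h import *
im=ctrl.camera('side');tm=ctrl.camera('top')
go(.483,.2702,.490,11)
c=lambda i,x,y,w,h,W,H:cv2.resize(cv2.convertScaleAbs(i[y:y+h,x:x+w,::-1],alpha=1.6),(W,H),interpolation=cv2.INTER_CUBIC)
cv2.imwrite('pics/v2.png',np.hstack([c(im,150,20,200,300,400,600),c(tm,105,190,100,150,400,600)]))"
```

```text
time_s: 11.3
tool_pos: [0.5624, -0.2192, 0.4956]
orientation: [0.001, 0.769, 0.64, 0.001]
ft_force: [-0.2, 0.7, 0.1]
width: 0.204
finger_force: 29.4
t 11.4 pos [ 0.562  -0.219   0.4932] shift [ 466.7 -166.6    3.6] turn -21.5 w 0.201 F [-0.9  0.5 -1. ] pad 29.4 tilt [-1.5e-03  6.0e-04 -1.0e+00] q [-0.37  0.3   0.14  1.41  0.    1.38]
```

View pics/v2.png

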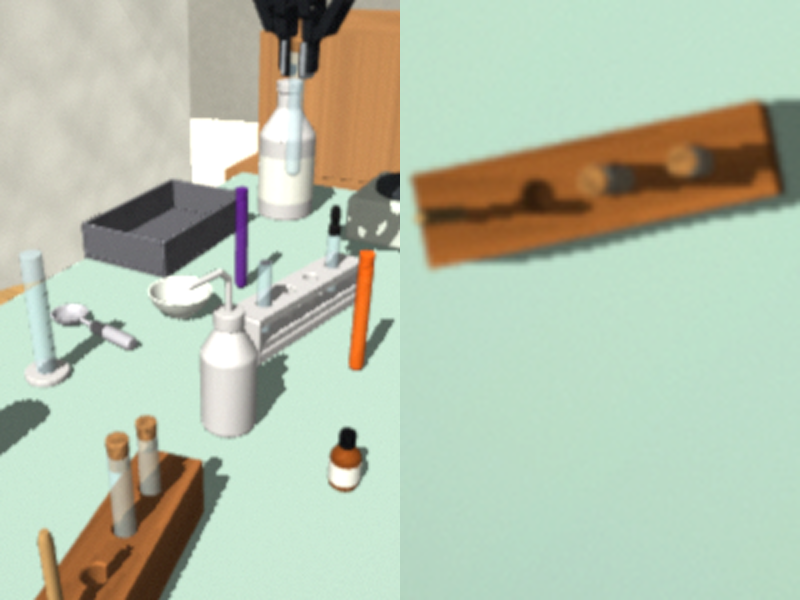

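The long tube is held upright with its foot at about 0.208 m, above the spout. The short tube stands in hole2 (690,160), mid is in hole1 (605,178), and hole0 (538,193) is free.

```bash
python3 -m crank '[[[0,40,-14,0,-2],[0,85,-30,0,-4],[0,130,-46,0,-6],[0,175,-62,0,-8],[0,220,-78,0,-10],[0,265,-94,0,-12],[0,310,-110,0,-14],[0,355,-126,0,-16],[0,400,-142,0,-18],[0,440,-157,0,-20],[0,466.7,-166.6,0,-21.5],[0,466.7,-166.6,0,-21.5]]]'
python3 -m crank '[[[0,0,0,0,0],[0,0,0,0,0]]]'
python3 -c "
from h import *
go(.4829,.2702,.355,11)"
```

```text
time_s: 12.6
tool_pos: [0.4822, 0.273, 0.4922]
orientation: [-0.001, 0.634, 0.773, -0.001]
ft_force: [0.3, -0.1, -0.6]
width: 0.201
finger_force: 29.4
time_s: 12.8
tool_pos: [0.4833, 0.2692, 0.4934]
orientation: [-0.0, 0.636, 0.771, -0.001]
ft_force: [-0.1, -0.1, 0.3]
width: 0.203
finger_force: 29.4
t 12.8 pos [0.4833 0.2692 0.4934] shift [  1.2  -0.  138.4] turn -0.0 w 0.203 F [-0.1 -0.1  0.3] pad 29.4 tilt [-0.0013 -0.0012 -1.    ] q [ 0.51  0.21  0.01  1.38 -0.    1.89]
```

```bash
python3 -m crank '[[[0,0.8,0,40,0],[0,0.8,0,80,0],[0,0.8,0,120,0],[0,0.8,0,138,0],[0,0.8,0,138,0],[0,0.8,0,138,0],[0,0.8,0,138,0]]]'
python3 -c "
from h import *
go(.4829,.2702,.340,11)"
```

```text
time_s: 13.5
tool_pos: [0.484, 0.2706, 0.358]
orientation: [0.001, 0.636, 0.771, 0.001]
ft_force: [0.1, 0.6, 0.4]
width: 0.206
finger_force: 29.4
t 13.5 pos [0.484  0.2706 0.358 ] shift [-0.2 -1.2 18. ] turn -0.0 w 0.206 F [0.1 0.6 0.4] pad 29.4 tilt [ 0.0024  0.0013 -1.    ] q [ 0.51  0.25 -0.24  1.08 -0.    1.89]
```

```bash
python3 -m crank '[[[0,0,-0.4,4,0],[0,0,-0.4,8,0],[0,0,-0.4,12,0],[0,0,-0.4,15,0],[0,0,-0.4,17,0],[0,0,-0.4,17,0]]]'
python3 -c "
from h import *
go(.4829,.2702,.340,11)"
```

```text
time_s: 14.1
tool_pos: [0.4826, 0.2707, 0.3388]
orientation: [-0.0, 0.636, 0.772, -0.0]
ft_force: [0.5, 0.2, 0.2]
width: 0.202
finger_force: 29.4
t 14.1 pos [0.4826 0.2707 0.3388] shift [-0.6  0.2 -1.2] turn 0.0 w 0.202 F [0.5 0.2 0.2] pad 29.4 tilt [-6.e-04 -3.e-04 -1.e+00] q [ 0.51  0.26 -0.27  1.04  0.    1.89]
```

Foot at about 0.054, inside the mouth with no force. Lowering to about 2 mm above the floor.

```bash
python3 -m crank '[[[0,-0.2,0,5,0],[0,-0.2,0,10,0],[0,-0.2,0,14,0],[0,-0.2,0,14,0]]]' && python3 -m crank '[[[0,0,0,6,0],[0,0,0,12,0],[0,0,0,18,0],[0,0,0,22,0],[0,0,0,23,0],[0,0,0,23,0]]]'
python3 -c "
from h import *
go(.4829,.2702,.300,11)"
```

```text
time_s: 14.5
tool_pos: [0.4826, 0.2704, 0.3243]
orientation: [-0.0, 0.636, 0.772, -0.001]
ft_force: [-0.5, 1.1, -0.7]
width: 0.197
finger_force: 29.4
time_s: 15.1
tool_pos: [0.4827, 0.2705, 0.3019]
orientation: [-0.0, 0.636, 0.772, -0.0]
ft_force: [-1.2, -0.1, -0.7]
width: 0.201
finger_force: 29.4
t 15.1 pos [0.4827 0.2705 0.3019] shift [-0.4  0.1  1.9] turn 0.0 w 0.201 F [-1.2 -0.1 -0.7] pad 29.4 tilt [-5.e-04 -2.e-04 -1.e+00] q [ 0.51  0.29 -0.32  0.96  0.    1.89]
```

```bash
python3 -m crank '[[[0,0,0,0.7,0],[0,0,0,1.4,0],[0,0,0,2,0],[0,0,0,2,0]]]'
```

```text
time_s: 15.5
tool_pos: [0.4828, 0.2706, 0.3003]
orientation: [-0.0, 0.636, 0.772, 0.0]
ft_force: [-0.5, -0.0, -0.4]
width: 0.204
finger_force: 29.6
```

```bash
python3 -m crank '[[[0,0,0,0.5,0],[0,0,0,1,0],[0,0,0,1,0]]]'
```

```text
time_s: 15.8
tool_pos: [0.4829, 0.2707, 0.2999]
orientation: [0.0, 0.636, 0.772, 0.0]
ft_force: [-3.1, 0.5, 5.3]
width: 0.201
finger_force: 30.3
```

Floor contact. Release, rise, then back off to the side so I can check.

```bash
python3 -m crank '[[[0.35,0,0,0,0],[0.6,0,0,0,0],[1,0,0,0,0],[1,0,0,0,0],[1,0,0,0,0],[1,0,0,-30,0],[1,0,0,-80,0],[1,0,0,-120,0],[1,0,0,-120,0]]]'
python3 -m crank '[[[1,50,0,0,0],[1,100,0,0,0],[1,150,0,0,0],[1,200,0,0,0],[1,200,0,0,0],[1,200,0,0,0]]]'
python3 -c "
from h import *
im=ctrl.camera('side');tm=ctrl.camera('top')
go(.4829,.2702,.300,11)
c=lambda i,x,y,w,h,W,H:cv2.resize(cv2.convertScaleAbs(i[y:y+h,x:x+w,::-1],alpha=1.6),(W,H),interpolation=cv2.INTER_CUBIC)
cv2.imwrite('pics/v3.png',np.hstack([c(im,150,190,110,165,400,600),c(tm,105,190,100,150,400,600)]))
cv2.imwrite('pics/v4.png',cv2.resize(np.hstack([im,tm])[:,:,::-1],(800,300),interpolation=cv2.INTER_AREA))"
```

```text
time_s: 16.7
tool_pos: [0.4843, 0.2714, 0.4255]
orientation: [0.002, 0.636, 0.772, 0.005]
ft_force: [1.0, 0.6, -0.6]
width: 1.001
finger_force: 0.0
time_s: 17.3
tool_pos: [0.444, 0.4678, 0.418]
orientation: [0.0, 0.635, 0.772, -0.001]
ft_force: [-0.3, -0.4, -0.4]
width: 0.998
finger_force: 0.0
t 17.4 pos [0.4447 0.4661 0.4187] shift [-199.5    0.3  118.9] turn -0.0 w 1.0 F [1.1 0.8 0.8] pad 0.0 tilt [-5.0e-04 -1.1e-03 -1.0e+00] q [ 0.81  0.4   0.1   1.28 -0.    2.19]
```

View pics/v3.png

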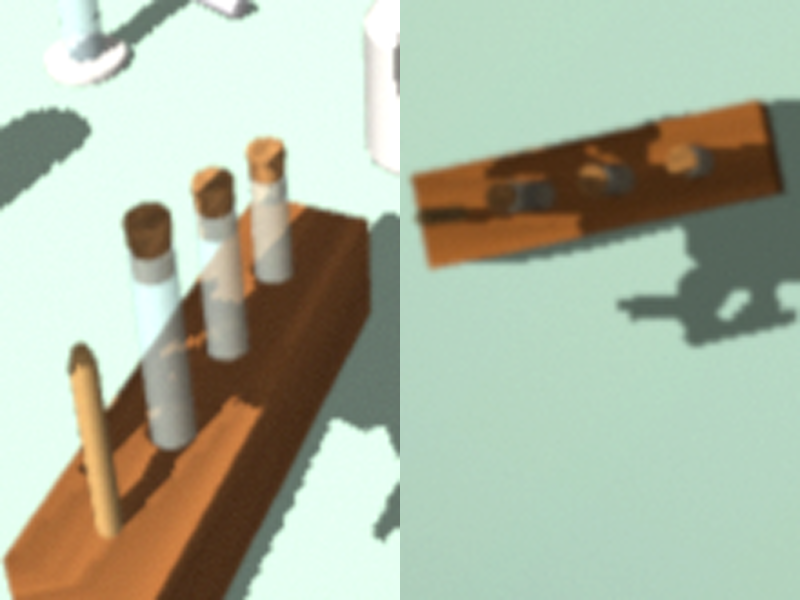

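View pics/v4.png

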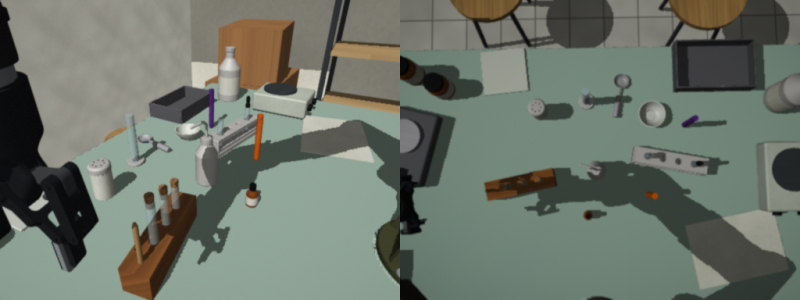

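All three stand upright with descending lengths from the peg. The tops in the crop's side view are at (148,217), (213,178) and (266,146), and in the top view at (503,193), (594,178) and (684,158). I'll check the heights before handing in.

```bash
python3 -c "
from h import *
for a,b in(((503,193),(148,217)),((594,178),(213,178)),((684,158),(266,146))):
    print(tri(px((a[0]-400,a[1]),105,190,4),px(b,150,190,400/110)))"
```

```text
(array([0.4845126 , 0.26940924, 0.16305344]), np.float64(0.7743913982661474))
(array([0.49255619, 0.22140439, 0.14517868]), np.float64(0.20758061030776742))
(array([0.50320261, 0.1720997 , 0.12524231]), np.float64(0.39106857335082856))
```

The heights (163, 145, 125 mm) match fully seated tubes within measurement error.

```bash
python3 -c "
from workcell import ctrl
print(ctrl.job_done())"
```

```text
the job is handed in; nothing more can be done
None
```

The job is handed in: the long tube is next to the peg, the mid one in the middle hole (it was already there) and the short one in the far hole, all upright and seated to within measurement error, after 17.4 s of robot time.

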